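# Work the optical rail past the post into its bay

## Robot

A 6-joint arm with a two-finger parallel gripper is mounted at the origin on the work surface. World frame = base frame: x ahead of the robot, y to its left, z up, the work surface at z = 0. Lengths are in mm, angles in degrees, forces in N, time in s.
With the tool pointing down it reaches from about 300 to 850 mm from the base axis. Payload 4.2 kg.
Tool frame: the origin (TCP) lies midway between the tips of the shut fingers; the grasp point (between the pads) lies 19 mm behind it (env.grip_depth is the distance from the TCP to the grasp point, in mm); z points along the fingers, y is the line along which they close (so a half turn about z gives the same grasp; the last joint's range is limited). The gripper opens to 91 mm and grips with 3 to 60 N. Pads are 32 mm wide; open, the fingers measure 118 mm over their backs; the gripper's body (76 mm by 178 mm) begins 60 mm behind the grasp point.
Start: joints at [69.614, 18.312, 89.639, -0, 72.044, -1.146], TCP at [189.479, 542.9, 213.976] pointing down, gripper open.
Joint ranges: [-177.97, 177.97], [-48.28, 115.42], [12.27, 149.76], [-77.06, 257.06], [2.81, 150.46], [-146.56, 146.56]. Speed limits (degrees/s): [147.25, 147.25, 180, 180, 180, 180].

## Interface

Orientations are given as [roll, pitch, yaw] about the fixed x, y, z axes, in that order (R = Rz(yaw) Ry(pitch) Rx(roll)).
In Python, from workcell import env, eyes gives the robot as it stands.
- The arm moves only by the tool send_rows, never from a script. Its argument "motion" is a list of rows, each a list of 7 numbers: the shift along the world's x, y, z normalised to -1 to 1, where 1 is 0.5 m, then the turn, a rotation vector about the world's x, y, z normalised to -1 to 1, where 1 is 60 degrees, then the opening, from -1 (shut) to 1 (fully open). A call has 1 to 20 rows; each row is the pose to reach, as a shift and turn from the pose commanded when the call began; what a row does not reach only later rows make up. A row lasts 1/8 s, in which the tool goes at most 62.5 mm and 10.7 degrees, less where a joint would pass 70% of its speed; a pose out of reach is approached as far as the arm can. A call with a number of a shift or a turn outside -1 to 1 is refused whole. A call with a gripper value outside its range is refused whole. The fingers move at their own pace and stop on an object; "squeeze" is the grip in N (left out, the last holds). Time passes only in rows, so rows that repeat a pose let the fingers close. It gives the time, the measured TCP pose, the force, the opening and the grip force at its end, in the units of the state.
- env.state(): the state, without advancing time (a new reading comes with each control period).
- eyes.grab_frame(name): name is "scene" or "top" or "wrist"; returns a dict with "pixels" (480x640x3 uint8, red, green, blue), "depth" (480x640 float32, mm along the optical axis (not along the pixel's ray), 0 where there is no reading), "fx", "fy", "cx", "cy" (pixels), "distortion" ([k1, k2, p1, p2, k3] as OpenCV has them; the pictures are not rectified), "R" (3x3) and "t" (3): a world point X has camera coordinates R X + t; the wrist camera has in their place "T_tool_cam" (4x4, takes a point from camera to tool coordinates, whose origin is the TCP and whose axes are the flange's). Camera axes: x right, y down, z forward; pixel columns grow to the right and rows downward; lengths in mm; the calibration is good to about 2 mm. A picture is of the moment at which its call begins: read the wrist's pose just before it.
- env.job_done(): hands the job in; it is judged then, once.
The state is a dict: "time_s": time; "qpos": joint angles; "qvel": joint speeds; "effort": joint torques, N m; "ee_pos": TCP position; "ee_rot": TCP orientation; "force": force on the tool from outside, world axes, zero at the start; "torque": the same for the moment, N m; "gripper_width": finger opening in mm; "gripper_force": force on a finger pad.
Only numpy, scipy, OpenCV 4.12 (cv2) and the standard library are available. Lean on these libraries where they do the work, as an engineer would, in place of code of your own. Each camera call takes 0.05 s, during which the arm holds its last target. There are 200 camera calls.

## Task

Push the aluminium optical rail across the bench into the three-sided grey bay until it lies flat along the bay's back wall, wholly inside: the post in front stops it going straight in, so push one end in behind the post first, then bring in the other end. Only push it along the bench with the fingers, never lift it, and leave the objective, the blue slide box and the spanner where they are. Finish with the robot clear of everything.

Things in the scene. Friction and masses are not known exactly. Their poses are not given: they have to be found in the camera images.
- rail: Loose aluminium rail with black end caps lying on the bench: 220 mm long, 30 mm wide, 25 mm high, about 0.4 kg, free to slide (ordinary friction, varies). Origin: centre of its underside; x along its length, z up. It starts in front of the bay (robot's side), left of the post, its left end beyond the bay's left wall.
- rail_end_a (a point): Centre of the rail's end face at its +x end (110 mm from the middle, 12.5 mm above the bench). At the start this is the left end.
- rail_end_b (a point): Centre of the rail's end face at its -x end; at the start the right end, nearest the post.
- bay: Low grey bay fixed to the bench, open towards the robot, with an orange line along its mouth and a dark painted floor level with the bench (no step). Origin: middle of the mouth, on the bench; x points into the bay, y along the mouth to the left, z up. Inside it is 260 mm along y (end walls' inner faces at y = +130 and -130 mm) and 60 mm deep (back wall's face at x = 60 mm); walls 10 mm thick, 20 mm high; end walls run from x = 0 to 60 mm.
- post: Fixed upright steel post with an orange band, 25 mm in diameter, 50 mm high, standing 28 to 40 mm in front of the bay's mouth and 60 to 78 mm right of its middle. Origin: centre of its foot, on the bench. It does not move.
- objective: Loose microscope objective standing behind the bay's back wall, 31 mm in diameter, 46 mm high. Origin: centre of its underside. To be left alone.
- slide_box: Loose blue slide box right of the bay, 85 x 35 x 30 mm. Origin: centre of its underside. To be left alone.
- spanner: Loose steel spanner, 130 mm long, lying in front of the bay to the right of the post. Origin: centre of its underside. To be left alone.
Not all that is in view belongs to the job. What is meant by the rail is not turquoise, and is the larger of those in its own colour.

How it is judged:
By the outcome, as a careful person would: the job done as asked, in the order asked, and still so for the second after the job is handed in, with the robot touching nothing.
It also fails if it takes over 72 s, if anything falls off the work surface, if the arm or the gripper's body presses on something with over 40 N, if the wrist force passes 120 N, or if a joint passes its speed limit or range.

## Working session

There is one attempt and no reset: what is moved stays moved. The work goes in short steps, Python scripts to look and compute and a tool call to move; the robot and the scene stay as the last step left them, time stands still between calls to the robot, and variables do not carry over. Pictures are saved under pics/ and viewed, at most 10 in all, crops included, and the job is handed in when it is done.

Besides the shell and the picture viewer there is one more tool, called after ">>>" in YAML: its name, and indented under it one key for each argument. send_rows: Moves the arm, as the interface text tells. Its arguments: {"type":"object","properties":{"motion":{"type":"array"},"squeeze":{"type":"number"}},"required":["motion"]}

```bash
mkdir -p pics
cat > h.py <<'E'
from workcell import env, eyes
import numpy as np, cv2
def grab(n,f=None):
    d=eyes.grab_frame(n)
    if f: cv2.imwrite('pics/'+f,d['pixels'][:,:,::-1])
    return d
def onplane(d,uv,z):
    K=np.array([[d['fx'],0,d['cx']],[0,d['fy'],d['cy']],[0,0,1.]])
    p=cv2.undistortPoints(np.array(uv,float).reshape(-1,1,2),K,np.array(d['distortion'],float)).reshape(-1,2)
    R=np.array(d['R']);t=np.array(d['t']).ravel();c=-R.T@t
    r=np.c_[p,np.ones(len(p))]@R
    return c+r*((z-c[2])/r[:,2])[:,None]
E
python3 - <<'E'
from h import *
grab('top','top1.png');grab('scene','sc1.png');s=env.state();print(s)
E
```

```text
{'time_s': 0.1, 'qpos': array([ 6.96137635e+01,  1.83498388e+01,  8.96999936e+01, -1.97546457e-03,
        7.20431124e+01, -1.14631611e+00]), 'qvel': array([ 0.06384514, -0.00282978, -0.19475562,  0.08778291, -0.02610979,
       -0.01004638]), 'effort': array([-8.24402578e-04, -4.13333309e+01, -2.32509863e+01,  7.27959559e-02,
        4.22364625e-02, -8.60806790e-05]), 'ee_pos': array([189.33331773, 542.45797967, 213.18178023]), 'ee_rot': array([-1.79907036e+02,  1.84511044e-05,  1.60760690e+02]), 'force': array([-0.27722393, -0.57573923, -1.36812259]), 'torque': array([-5.47147628e-05,  2.62108237e-03,  3.23290941e-02]), 'gripper_force': 0.0, 'gripper_width': 91.19776667902056}
```

View pics/top1.png

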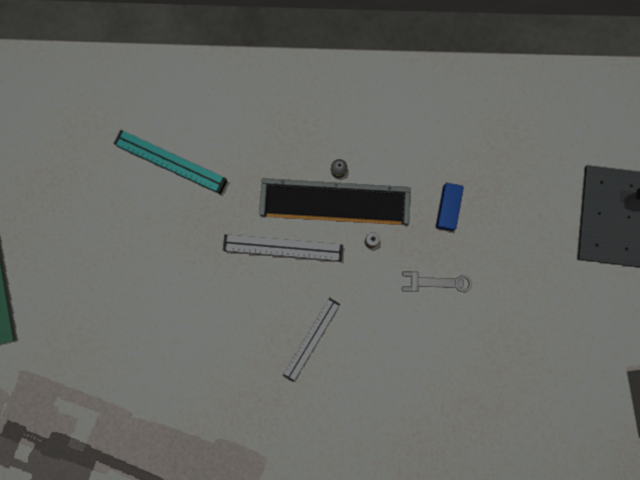

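View pics/sc1.png

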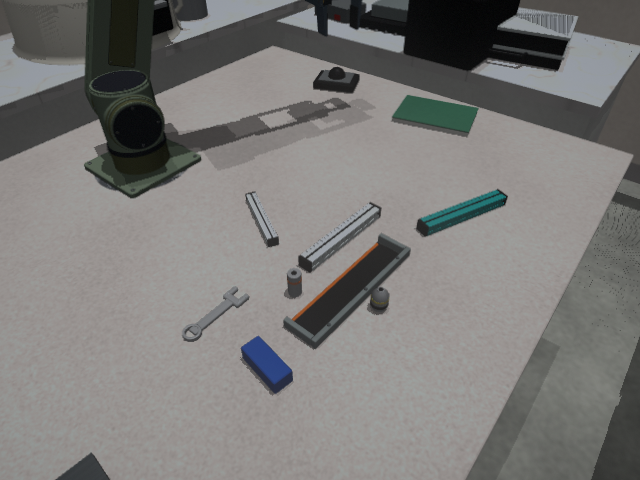

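Top picture: three rails are candidates, turquoise (170,162), silver (284,247) and a thinner, shorter silver one (312,340). The one at (284,247) fits: it isn't turquoise, it's the larger silver one, and it lies in front of the bay with its right end by the post (373,240). The bay spans (262..410, 180..222), the objective is at (339,168), the box at (450,207) and the spanner at (436,282). I'll confirm with a crop.

Run:
```python
from h import *
d=grab('top')
c=d['pixels'][160:400,205:425,::-1]
c=cv2.convertScaleAbs(c,alpha=1.5)
cv2.imwrite('pics/crop1.png',cv2.resize(c[:190],None,fx=3.6,fy=3.15*1.0,interpolation=cv2.INTER_CUBIC))
for n,uv,z in [('railL',(225,243),25),('railR',(342,253),25),('rail corners',[(226,235),(226,250),(342,245),(341,261)],25),('thin',[(335,301),(290,377)],20),('mouthLR',[(264,216),(407,223)],0),('wall outer back',[(262,180),(411,188)],20),('posttop',(373,238),50),('obj',(339,166),46),('box',[(444,184),(462,185),(456,230),(438,229)],30),('spanner',[(403,282),(469,284)],4)]:
    print(n,onplane(d,uv,z)[:,:2].round(0).tolist())
print((-np.array(d['R']).T@np.array(d['t']).ravel()))
```

```text
railL [[553.0, 183.0]]
railR [[541.0, -32.0]]
rail corners [[568.0, 182.0], [540.0, 181.0], [555.0, -32.0], [526.0, -31.0]]
thin [[453.0, -22.0], [314.0, 56.0]]
mouthLR [[609.0, 116.0], [604.0, -154.0]]
wall outer back [[674.0, 121.0], [667.0, -158.0]]
posttop [[567.0, -86.0]]
obj [[699.0, -22.0]]
box [[674.0, -217.0], [673.0, -251.0], [589.0, -240.0], [590.0, -207.0]]
spanner [[492.0, -148.0], [492.0, -270.0]]
[ 425.51915017    7.94603725 1155.56013833]
```

View pics/crop1.png

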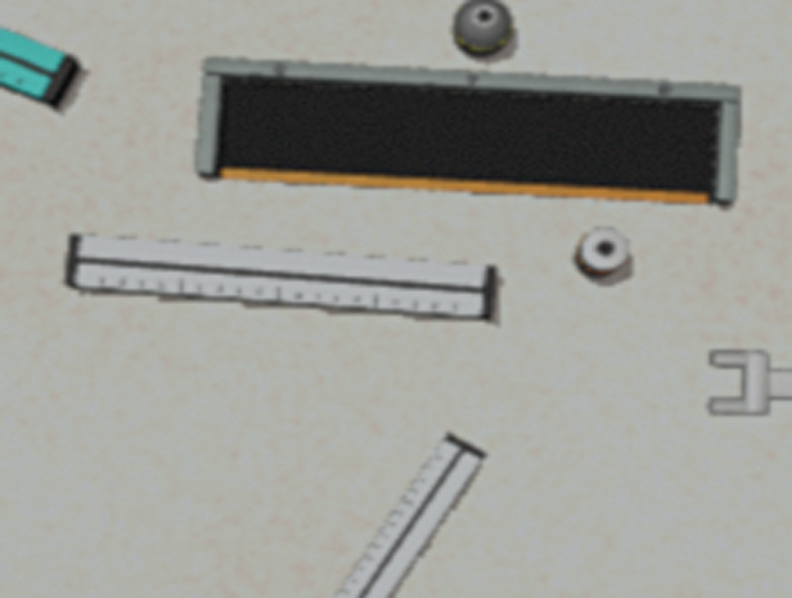

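The crop confirms the larger silver rail: capped ends at crop (74,260) and (490,292), with the post at (604,250) and the smaller silver rail lying below it. I'll push end b forward first, then slide the rail along its axis behind the post, then bring in end a.

>>> send_rows:
  motion:
    - [0.6,-1.0,-0.2,0,0,0.55,-1]
    - [0.6,-1.0,-0.2,0,0,0.55,-1]
    - [0.6,-1.0,-0.2,0,0,0.55,-1]
    - [0.6,-1.0,-0.2,0,0,0.55,-1]
    - [0.6,-1.0,-0.2,0,0,0.55,-1]
    - [0.6,-1.0,-0.2,0,0,0.55,-1]
    - [0.6,-1.0,-0.2,0,0,0.55,-1]
    - [0.6,-1.0,-0.2,0,0,0.55,-1]
    - [0.6,-1.0,-0.2,0,0,0.55,-1]
    - [0.6,-1.0,-0.2,0,0,0.55,-1]
    - [0.6,-1.0,-0.2,0,0,0.55,-1]
    - [0.6,-1.0,-0.2,0,0,0.55,-1]
    - [0.6,-1.0,-0.2,0,0,0.55,-1]
    - [0.6,-1.0,-0.2,0,0,0.55,-1]
    - [0.6,-1.0,-0.2,0,0,0.55,-1]

```text
time_s: 2.02
ee_pos: [489.3, 43.5, 114.2]
ee_rot: [180.0, 0.0, -166.2]
force: [-0.2, 1.1, -0.5]
gripper_width: 0.5
gripper_force: 0.0
```

>>> send_rows:
  motion:
    - [0.01,-0.07,-0.06,0,0,0,-1]
    - [0.01,-0.07,-0.16,0,0,0,-1]
    - [0.01,-0.07,-0.208,0,0,0,-1]
    - [0.01,-0.07,-0.208,0,0,0,-1]
    - [0.01,-0.07,-0.208,0,0,0,-1]

```text
time_s: 2.65
ee_pos: [495.4, 8.1, 10.9]
ee_rot: [-180.0, 0.1, -166.2]
force: [0.6, -0.6, 0.6]
gripper_width: 0.8
gripper_force: 0.0
```

Run:
```python
from h import *
s=env.state();print(s['ee_pos'],s['force'])
d=grab('top'); c=cv2.convertScaleAbs(d['pixels'][150:350,200:450,::-1],alpha=1.5)
cv2.imwrite('pics/c2.png',cv2.resize(c,None,fx=3,fy=3))
```

```text
[495.44318848   8.08918793  10.94647285] [ 0.55900997 -0.57204617  0.57799423]
```

View pics/c2.png

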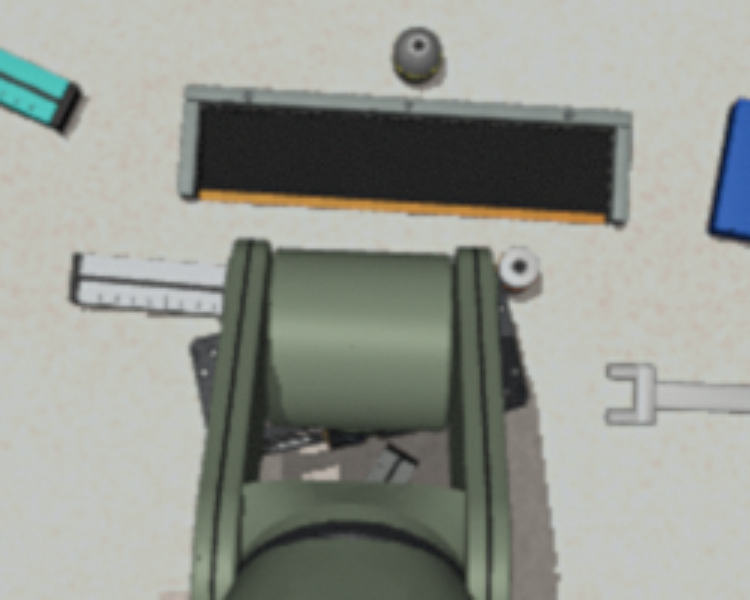

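The arm now hides the right half of the rail. The left half is unmoved at (70..225, 280) and the post is at (519,268). Pushing b forward.

>>> send_rows:
  motion:
    - [0.02,0,0,0,0,0,-1]
    - [0.04,0,0,0,0,0,-1]
    - [0.055,0,0,0,0,0,-1]
    - [0.07,0,0,0,0,0,-1]
    - [0.085,0,0,0,0,0,-1]
    - [0.1,0,0,0,0,0,-1]
    - [0.112,0,0,0,0,0,-1]
    - [0.112,0,0,0,0,0,-1]

```text
time_s: 3.7
ee_pos: [551.9, 8.0, 9.9]
ee_rot: [-180.0, 0.1, -166.2]
force: [0.8, 0.1, -0.2]
gripper_width: 0.1
gripper_force: 0.0
```

```bash
cat >> h.py <<'E'
C=np.array([601.,-17]);a=np.radians(-1.4);B=np.array([[np.cos(a),np.sin(a)],[-np.sin(a),np.cos(a)]])
def bay(p): return (np.atleast_2d(p)[:,:2]-C)@B.T
def world(b): return np.atleast_2d(b)@B+C
def rail():
    # points at rail height from depth, aluminium/black, in region around bay front
    out=[]
    for n in('top','scene'):
        d=grab(n); v,u=np.nonzero(d['depth']>0); D=d['depth'][v,u]
        K=np.array([[d['fx'],0,d['cx']],[0,d['fy'],d['cy']],[0,0,1.]])
        p=cv2.undistortPoints(np.c_[u,v].astype(float).reshape(-1,1,2),K,np.array(d['distortion'],float)).reshape(-1,2)
        X=(np.c_[p,np.ones(len(p))]*D[:,None]-np.array(d['t']).ravel())@np.array(d['R'])
        b=bay(X); 
        m=(abs(X[:,2]-25)<(2.5 if n=='top' else 2))&(b[:,0]>-110)&(b[:,0]<62)&(b[:,1]>-130)&(b[:,1]<230)
        m&=~(np.hypot(b[:,0]+32,b[:,1]+70)<18)
        q=b[m].astype(np.float32)
        if len(q)<30: print(n,len(q));continue
        vx,vy,x0,y0=cv2.fitLine(q,cv2.DIST_HUBER,0,0.01,0.01).ravel(); 
        if vy<0:vx,vy=-vx,-vy
        s=(q-[x0,y0])@[vx,vy]; w=(q-[x0,y0])@[-vy,vx]; s=s[abs(w)<18]
        lo,hi=np.percentile(s,[.5,99.5]);f=lambda k:np.round([x0+k*vx,y0+k*vy],1)
        print(n,len(q),'ang',round(float(np.degrees(np.arctan2(-vx,vy))),1),'a',f(hi),'b',f(lo),'len',round(float(hi-lo)),'w',np.percentile(w,[1,99]).round())
E
python3 - <<'E'
from h import *
s=env.state();print(s['ee_pos'],s['force'],bay(s['ee_pos'])); rail()
d=grab('scene'); c=cv2.convertScaleAbs(d['pixels'][150:400,180:460,::-1],alpha=1.4)
cv2.imwrite('pics/c3.png',cv2.resize(c,None,fx=2.4,fy=2.4))
E
```

```text
[551.94442087   7.97370495   9.92640219] [ 0.82047721  0.06868651 -0.22812902] [[-49.65109754  23.7677154 ]]
top 604 ang -60.2 a [ 60.2 227.3] b [-69.3 153. ] len 149 w [-70.  39.]
scene 1175 ang 13.6 a [-58.8 201.3] b [ -7.6 -11.1] len 218 w [-118.   17.]
```

View pics/c3.png

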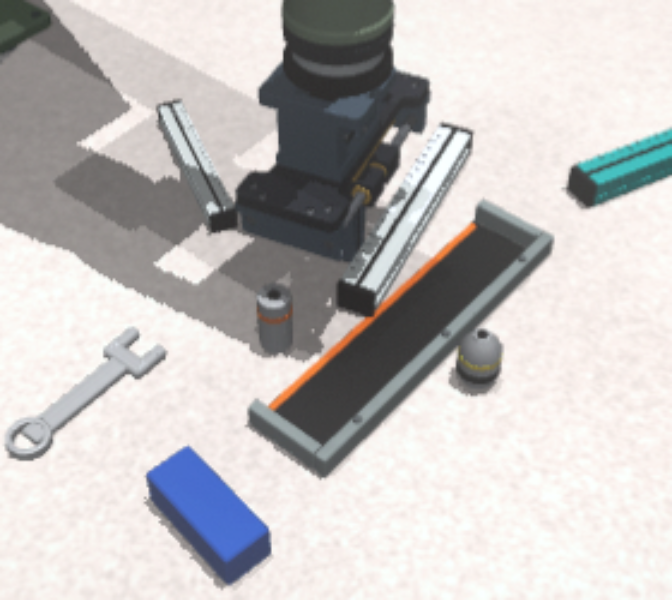

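The push worked: the rail is turned about 13.6° with b leading, b at crop (358,295) by the orange line and a at (457,135). The post at (275,320) was not touched. Next I go round to the end face of a.

>>> send_rows:
  motion:
    - [-0.06,0,0,0,0,0,-1]
    - [-0.07,0,0.04,0,0,-0.027,-1]
    - [-0.07,0,0.1,0,0,-0.027,-1]
    - [-0.04,0.2,0.1,0,0,-0.027,-1]
    - [-0.026,0.434,0.1,0,0,-0.027,-1]
    - [-0.026,0.434,0.1,0,0,-0.027,-1]
    - [-0.026,0.434,0.1,0,0,-0.027,-1]
    - [-0.026,0.434,0.1,0,0,-0.027,-1]
    - [-0.026,0.434,0.0,0,0,-0.027,-1]
    - [-0.026,0.434,0.0,0,0,-0.027,-1]
    - [-0.026,0.434,0.0,0,0,-0.027,-1]

```text
time_s: 5.22
ee_pos: [538.2, 224.2, 11.0]
ee_rot: [180.0, 0.1, -167.9]
force: [0.8, -0.1, 0.7]
gripper_width: 0.5
gripper_force: 0.0
```

Run:
```python
from h import *
s=env.state();print(s['ee_pos'],s['ee_rot'],s['force'],bay(s['ee_pos'])); rail()
```

```text
[538.15155708 224.21259294  10.96296087] [ 1.79993649e+02  5.85012361e-02 -1.67921281e+02] [ 0.75202227 -0.10087748  0.74948711] [[-68.72303106 239.60506417]]
top 1266 ang 12.4 a [-47.9 161.8] b [-10.1  -9.9] len 176 w [-118.   18.]
scene 1161 ang 13.8 a [-62.5 214.7] b [ -7.3 -10.8] len 232 w [-119.   16.]
```

>>> send_rows:
  motion:
    - [0.006,-0.026,0,0,0,0,-1]
    - [0.01,-0.044,0,0,0,0,-1]
    - [0.014,-0.062,0,0,0,0,-1]
    - [0.018,-0.08,0,0,0,0,-1]
    - [0.022,-0.1,0,0,0,0,-1]
    - [0.026,-0.12,0,0,0,0,-1]
    - [0.03,-0.14,0,0,0,0,-1]
    - [0.036,-0.166,0,0,0,0,-1]
    - [0.036,-0.166,0,0,0,0,-1]

```text
time_s: 6.45
ee_pos: [555.4, 140.4, 9.8]
ee_rot: [-179.9, -0.0, -167.9]
force: [0.2, -0.5, 0.2]
gripper_width: 0.7
gripper_force: 0.0
```

Run:
```python
from h import *
s=env.state();print(s['ee_pos'],s['force'],bay(s['ee_pos'])); rail()
```

```text
[555.39186621 140.38888473   9.77040001] [ 0.23734815 -0.4511554   0.19467566] [[-49.43987257 156.22759648]]
top 995 ang 10.0 a [-26.3  70.6] b [ -1.9 -68.4] len 141 w [-110.   19.]
scene 1341 ang 11.8 a [-44.8 149.2] b [  0.7 -68.3] len 222 w [-114.   18.]
```

Run:
```python
from h import *
d=grab('scene'); c=cv2.convertScaleAbs(d['pixels'][200:350,250:420,::-1],alpha=1.4)
cv2.imwrite('pics/c4.png',cv2.resize(c,None,fx=4,fy=4,interpolation=cv2.INTER_CUBIC))
```

```text
(no output)
```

View pics/c4.png

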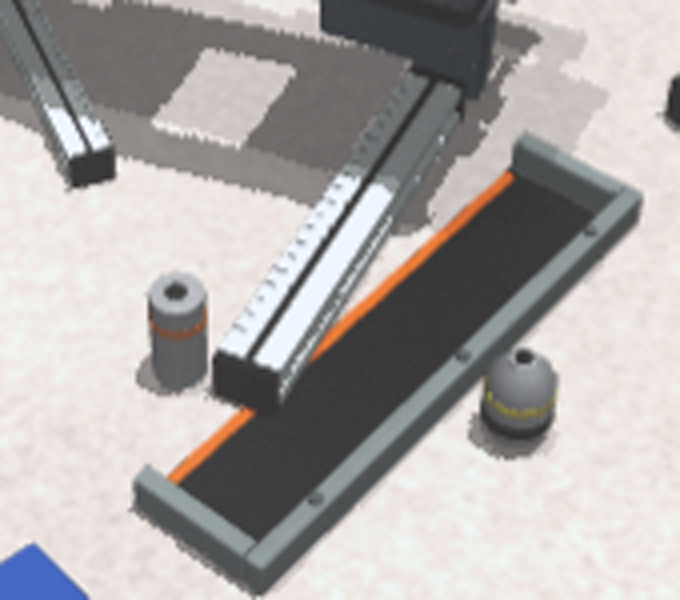

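The rail's b end face spans crop (215..285, 360) and just clears the post (178,330). I'll get numbers for the gap before going on.

Run:
```python
from h import *
d=grab('scene')
f=lambda u,v:(250+u/4,200+v/4)
print(bay(onplane(d,[f(215,352),f(285,372)],25)).round(1).tolist())
print('slot line',bay(onplane(d,[f(252,358),f(420,75)],25)).round(1).tolist())
print('post top',bay(onplane(d,[f(177,290)],50)).round(1).tolist(),'mouth',bay(onplane(d,[f(170,482),f(515,175)],0)).round(1).tolist(),'backwall top inner',bay(onplane(d,[f(250,550),f(592,190)],20)).round(1).tolist())
```

```text
[[-11.5, -69.0], [18.9, -58.5]]
slot line [[3.0, -61.5], [-54.5, 137.1]]
post top [[-32.0, -69.2]] mouth [[6.7, -119.4], [10.9, 129.8]] backwall top inner [[64.3, -134.9], [55.9, 125.5]]
```

>>> send_rows:
  motion:
    - [0.004,-0.018,0,0,0,0,-1]
    - [0.008,-0.036,0,0,0,0,-1]
    - [0.013,-0.056,0,0,0,0,-1]
    - [0.018,-0.076,0,0,0,0,-1]
    - [0.022,-0.096,0,0,0,0,-1]
    - [0.022,-0.096,0,0,0,0,-1]

```text
time_s: 7.4
ee_pos: [566.9, 92.7, 10.1]
ee_rot: [-180.0, 0.0, -167.9]
force: [1.1, 0.5, -1.0]
gripper_width: 0.5
gripper_force: 0.0
```

Run:
```python
from h import *
s=env.state();print(s['ee_pos'],s['force'],bay(s['ee_pos']));
d=grab('scene'); c=cv2.convertScaleAbs(d['pixels'][200:350,250:420,::-1],alpha=1.4)
cv2.imwrite('pics/c5.png',cv2.resize(c,None,fx=4,fy=4,interpolation=cv2.INTER_CUBIC))
```

```text
[566.94324166  92.7256408   10.14423991] [ 1.10961433  0.45329032 -1.04925436] [[-36.72742845 108.86080579]]
```

View pics/c5.png

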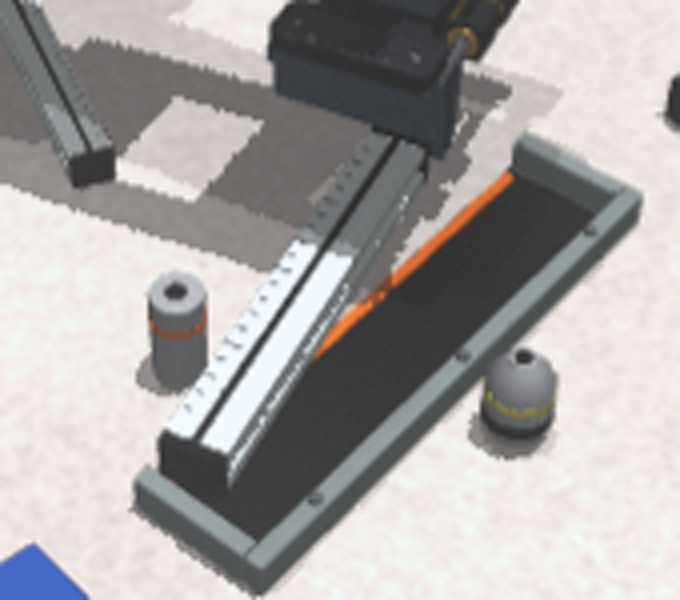

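End b is now inside behind the post, with its end face at crop (160..230, 460) and a clear gap to the right wall. Now round to the near face beside end a.

>>> send_rows:
  motion:
    - [-0.01,0.04,0,0,0,0,-1]
    - [-0.01,0.04,0.04,0,0,0,-1]
    - [-0.01,0.04,0.1,0,0,0,-1]
    - [-0.062,-0.04,0.1,0,0,-0.1,-1]
    - [-0.062,-0.122,0.1,0,0,-0.225,-1]
    - [-0.062,-0.122,0.1,0,0,-0.225,-1]
    - [-0.062,-0.122,0.0,0,0,-0.225,-1]
    - [-0.062,-0.122,0.0,0,0,-0.225,-1]
    - [-0.062,-0.122,0.0,0,0,-0.225,-1]

```text
time_s: 8.57
ee_pos: [536.2, 34.0, 10.8]
ee_rot: [180.0, 0.1, 178.7]
force: [0.7, -0.0, 1.1]
gripper_width: 0.3
gripper_force: 0.0
```

>>> send_rows:
  motion:
    - [0.018,0,0,0,0,0,-1]
    - [0.034,0,0,0,0,0,-1]
    - [0.05,0,0,0,0,0,-1]
    - [0.066,0,0,0,0,0,-1]
    - [0.082,0,0,0,0,0,-1]
    - [0.1,0,0,0,0,0,-1]
    - [0.1,0,0,0,0,0,-1]

```text
time_s: 9.45
ee_pos: [587.3, 32.7, 9.9]
ee_rot: [180.0, 0.2, 178.6]
force: [-0.3, -0.7, 0.4]
gripper_width: 0.6
gripper_force: 0.0
```

Run:
```python
from h import *
s=env.state();print(s['ee_pos'],s['force'],bay(s['ee_pos']));
d=grab('scene'); c=cv2.convertScaleAbs(d['pixels'][200:350,250:420,::-1],alpha=1.4)
cv2.imwrite('pics/c6.png',cv2.resize(c,None,fx=4,fy=4,interpolation=cv2.INTER_CUBIC))
```

```text
[587.26059055  32.74856093   9.94479908] [-0.32430569 -0.74499943  0.4000873 ] [[-14.9507738   49.39802678]]
```

View pics/c6.png

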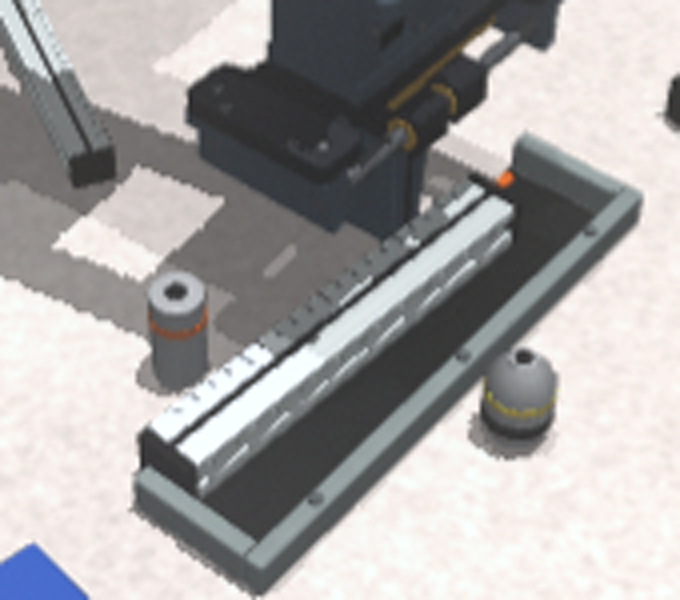

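Run:
```python
from h import *
d=grab('scene')
f=lambda u,v:(250+u/4,200+v/4)
print(bay(onplane(d,[f(143,432),f(205,465),f(470,180),f(515,207)],25)).round(1).tolist())
print('walls R,L inner z20',bay(onplane(d,[f(150,470),f(252,550),f(520,152),f(590,192)],20)).round(1).tolist())
```

```text
[[-5.4, -121.1], [25.7, -117.6], [10.1, 89.6], [36.9, 87.9]]
walls R,L inner z20 [[7.4, -131.0], [64.9, -134.4], [14.4, 126.0], [55.9, 123.7]]
```

The rail is parallel to within a few degrees, with about 10 mm free at b (crop 143..205, 450). Next I push just beside the middle, on the b side, to the back wall.

>>> send_rows:
  motion:
    - [-0.038,0,0,0,0,0,-1]
    - [-0.038,-0.06,0,0,0,0,-1]
    - [-0.038,-0.13,0,0,0,0,-1]
    - [-0.038,-0.168,0,0,0,0,-1]
    - [-0.038,-0.168,0,0,0,0,-1]
    - [-0.02,-0.168,0,0,0,0,-1]
    - [-0.004,-0.168,0,0,0,0,-1]
    - [0.012,-0.168,0,0,0,0,-1]
    - [0.028,-0.168,0,0,0,0,-1]
    - [0.042,-0.168,0,0,0,0,-1]
    - [0.048,-0.168,0,0,0,0,-1]
    - [0.048,-0.168,0,0,0,0,-1]

```text
time_s: 11.05
ee_pos: [610.1, -50.9, 9.8]
ee_rot: [180.0, 0.1, 178.6]
force: [-1.2, 0.1, -0.2]
gripper_width: 0.3
gripper_force: 0.5
```

Run:
```python
from h import *
s=env.state();print(s['ee_pos'],s['force'],bay(s['ee_pos']));
d=grab('scene'); c=cv2.convertScaleAbs(d['pixels'][200:350,250:420,::-1],alpha=1.4)
cv2.imwrite('pics/c7.png',cv2.resize(c,None,fx=4,fy=4,interpolation=cv2.INTER_CUBIC))
```

```text
[610.13954661 -50.89064544   9.78979962] [-1.16807288  0.07215848 -0.22044472] [[  9.96484065 -33.65722971]]
```

View pics/c7.png

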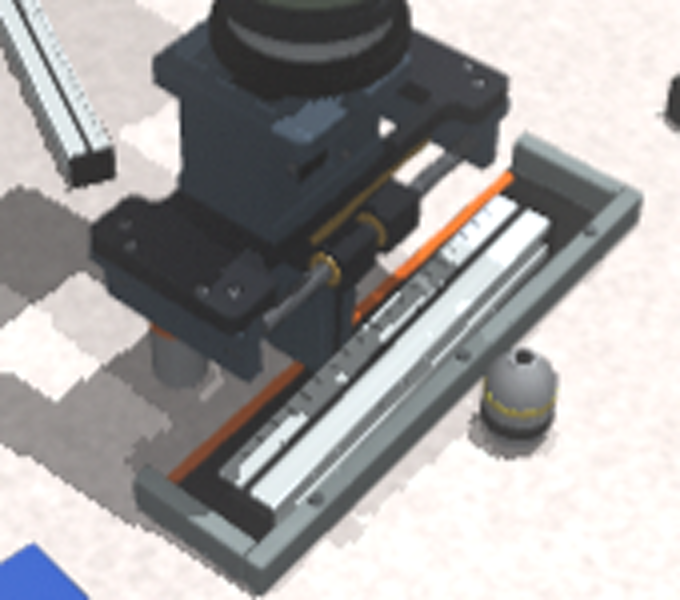

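The rail is nearly at the back wall: b at crop (250,490), with a thin gap left. Pushing on in small steps and watching the force.

>>> send_rows:
  motion:
    - [0.004,0,0,0,0,0,-1]
    - [0.008,0,0,0,0,0,-1]
    - [0.008,0,0,0,0,0,-1]

```text
time_s: 11.48
ee_pos: [613.0, -51.0, 9.9]
ee_rot: [180.0, -0.1, 178.6]
force: [-3.9, 1.6, 1.0]
gripper_width: 0.1
gripper_force: 1.8
```

>>> send_rows:
  motion:
    - [0.002,0,0,0,0,0,-1]
    - [0.004,0,0,0,0,0,-1]
    - [0.004,0,0,0,0,0,-1]

```text
time_s: 11.85
ee_pos: [615.0, -50.8, 9.9]
ee_rot: [180.0, -0.1, 178.6]
force: [-4.0, 2.0, 1.8]
gripper_width: 0.4
gripper_force: 2.2
```

>>> send_rows:
  motion:
    - [0.002,0,0,0,0,0,-1]
    - [0.004,0,0,0,0,0,-1]
    - [0.004,0,0,0,0,0,-1]

```text
time_s: 12.22
ee_pos: [616.3, -50.7, 9.9]
ee_rot: [180.0, -0.1, 178.6]
force: [-5.4, 2.7, 3.0]
gripper_width: 0.8
gripper_force: 3.0
```

>>> send_rows:
  motion:
    - [0.002,0,0,0,0,0,-1]
    - [0.004,0,0,0,0,0,-1]
    - [0.004,0,0,0,0,0,-1]

```text
time_s: 12.6
ee_pos: [616.5, -50.6, 9.9]
ee_rot: [180.0, -0.4, 178.6]
force: [-8.7, 1.8, 6.1]
gripper_width: 0.7
gripper_force: 5.0
```

It's seated on the b side, as the force rises without motion. Now the same on the a side.

>>> send_rows:
  motion:
    - [-0.03,0,0,0,0,0,-1]
    - [-0.03,0.08,0,0,0,0,-1]
    - [-0.03,0.16,0,0,0,0,-1]
    - [-0.03,0.17,0,0,0,0,-1]
    - [-0.016,0.17,0,0,0,0,-1]
    - [-0.006,0.17,0,0,0,0,-1]
    - [0.0,0.17,0,0,0,0,-1]
    - [0.004,0.17,0,0,0,0,-1]
    - [0.007,0.17,0,0,0,0,-1]
    - [0.007,0.17,0,0,0,0,-1]

```text
time_s: 13.85
ee_pos: [619.2, 32.9, 9.7]
ee_rot: [-179.9, -0.5, 178.6]
force: [-8.8, -1.2, 5.9]
gripper_width: 0.5
gripper_force: 4.4
```

>>> send_rows:
  motion:
    - [-0.06,0,0,0,0,0,-1]
    - [-0.08,0,0.0,0,0,0,-1]
    - [-0.1,0,0.1,0,0,0,-1]
    - [-0.2,0.1,0.25,0,0,0,-1]
    - [-0.4,0.3,0.4,0,0,0,-1]
    - [-0.4,0.5,0.4,0,0,0,-1]
    - [-0.4,0.6,0.4,0,0,0,-1]
    - [-0.4,0.6,0.4,0,0,0,-1]
    - [-0.4,0.6,0.4,0,0,0,-1]
    - [-0.4,0.6,0.4,0,0,0,-1]
    - [-0.4,0.6,0.4,0,0,0,-1]

```text
time_s: 15.22
ee_pos: [423.3, 334.1, 209.9]
ee_rot: [-180.0, 0.0, 178.7]
force: [-0.9, 0.8, 0.0]
gripper_width: 0.7
gripper_force: 0.0
```

Run:
```python
from h import *
s=env.state();print(s['ee_pos'],s['force'])
d=grab('top'); c=cv2.convertScaleAbs(d['pixels'][150:300,230:480,::-1],alpha=1.5)
e=grab('scene'); g=cv2.convertScaleAbs(e['pixels'][200:350,250:420,::-1],alpha=1.4)
c=cv2.resize(c,(600,360),interpolation=cv2.INTER_CUBIC)
c=np.vstack([cv2.resize(c,(450,270)),cv2.resize(g,(450,328),interpolation=cv2.INTER_CUBIC)])
cv2.imwrite('pics/c8.png',c)
```

```text
[423.31844177 334.05015493 209.92151185] [-0.94189893  0.76210445  0.04400257]
```

View pics/c8.png

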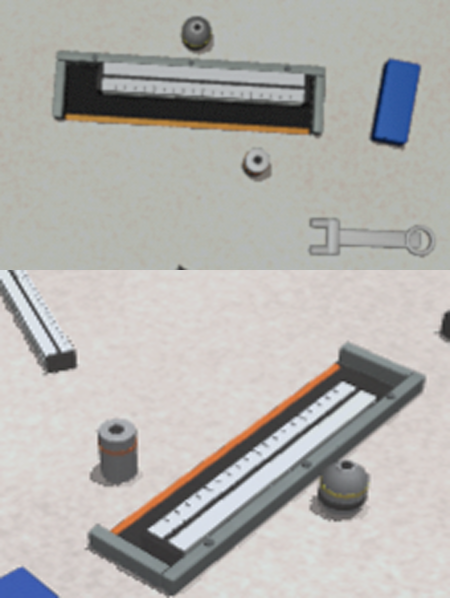

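The rail lies flush along the back wall, wholly inside the bay: in the top view (100..305, 85), parallel to the wall with gaps at both ends. The objective, box and spanner haven't moved, and the arm is clear.

```bash
python3 -c "
from h import *
print(env.job_done())"
```

```text
the job is handed in; nothing more can be done
None
```

The rail lies flat along the bay's back wall, wholly inside, pushed in end b first behind the post and then end a; the job was handed in at about 15 s, with the objective, slide box and spanner unmoved and the arm clear.

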